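# Weigh two bells against each other and take off the heavier

## Robot

A 7-joint arm with a two-finger parallel gripper is mounted at the origin on the work surface. World frame = base frame: x ahead of the robot, y to its left, z up, the work surface at z = 0. Lengths are in m, angles in rad, forces in N, time in s.
With the tool pointing down it reaches from about 0.425 to 0.875 m from the base axis. Payload 4.7 kg.
Tool frame: the origin (TCP) lies on the centre line of the jaws, within the pads' length; the fingertips stand 14 mm ahead of it and the grasp point (between the pads) lies 5 mm behind it; z points along the fingers, y is the line along which they close (so a half turn about z gives the same grasp; the last joint's range is limited). The gripper opens to 87 mm and grips with 3 to 60 N. Pads are 19 mm wide; open, the fingers measure 117 mm over their backs; the gripper's body (75 mm by 190 mm) begins 51 mm behind the grasp point.
Start: joints at [1.154, 0.321, -0.07, 1.45, 0.023, 1.371, -0.057], TCP at [0.271, -0.591, 0.237] pointing down, gripper open.
Joint ranges: [-2.86, 2.86], [-0.3, 2.09], [-1.38, 1.24], [0.06, 2.45], [-1.56, 4.7], [0.09, 2.05], [-2.69, 2.69]. Speed limits (rad/s): [2.57, 2.57, 3.14, 3.14, 3.14, 3.14, 3.14].

## Interface

Orientations are given as a rotation vector (axis times angle).
In Python, from bench import ctrl gives the robot as it stands.
- The arm moves only by the tool send_rows, never from a script. Its argument "steps" is a list of rows, each an object of numbers: "tx", "ty", "tz": the shift along the tool's x, y, z in units of 60 mm (1.0 is 60 mm); "turn": the turn about the tool's z in units of 8 degrees (1.0 is 8 degrees); "grip": the opening, from 0 (shut) to 1 (fully open). A call has 1 to 12 rows; each row shifts and turns the commanded pose from where the row before left it, along the tool's axes as they then stand; what a row does not reach is not made up. A row lasts 1/8 s, in which the tool goes at most 62.5 mm and 10.7 degrees, less where a joint would pass 70% of its speed; a pose out of reach is approached as far as the arm can. A call is refused whole if a number of a shift passes 1 or a number of a turn 1, either way. A call with a gripper value outside its range is refused whole. The fingers move at their own pace and stop on an object; "newtons" is the grip in N (left out, the last holds). Time passes only in rows, so rows that do not move let the fingers close. It gives the time, the measured TCP pose, the force, the opening and the grip force at its end, in the units of the state.
- ctrl.get_state(): the state, without advancing time (a new reading comes with each control period).
- ctrl.get_image(name): name is "side" or "top"; returns a dict with "pixels" (400x640x3 uint8, red, green, blue), "K" (3x3 intrinsics, pixels), "dist" ([k1, k2, p1, p2, k3] as OpenCV has them; the pictures are not rectified), "cam_to_world" (4x4, takes a point from camera to world coordinates). Camera axes: x right, y down, z forward; pixel columns grow to the right and rows downward; lengths in m; the calibration is good to about 2 mm. A picture is of the moment at which its call begins. There is no depth.
- ctrl.close_job(): hands the job in; it is judged then, once.
The state is a dict: "time": time; "joint_positions": joint angles; "qd": joint speeds; "joint_torque": joint torques, N m; "position": TCP position; "tool_rot": TCP orientation; "ft_force": force on the tool from outside, world axes, zero at the start; "torque": the same for the moment, N m; "grip_width": opening from 0.0 (shut) to 1.0 (fully open); "grip_force": force on a finger pad.
Only numpy, scipy, OpenCV 4.12 (cv2) and the standard library are available. Lean on these libraries where they do the work, as an engineer would, in place of code of your own. Each camera call takes 0.05 s, during which the arm holds its last target. There are 200 camera calls.

## Task

Swing the arrest lever of the beam scale fully over to free the beam, wait until it has tipped to one side and come to rest, then swing the lever fully back home so that the beam is held level again. Then lift the bell that proved the heavier off its pan and stand it gently upright in the middle of the square wooden board, leaving the other bell where it is on its pan. Do not touch the bells while the beam is free, do not push on the pans, and do not disturb the other things on the bench.

Things in the scene. Friction and masses are not known exactly. Their poses are not given: they have to be found in the camera images.
- bell_p: one of two bronze bells alike in looks, standing on its mouth on either pan; mouth dia 84 mm, body 80 mm tall, shoulder dia 42 mm at 75 mm height; on top a flat upright lug 36 mm long (along the bell's x), 14 mm thick (its y), 78 to 112 mm above the mouth; 0.4 to 0.7 kg; origin: centre of the mouth, z up. Which bell is the heavier cannot be seen
- bell_q: one of two bronze bells alike in looks, standing on its mouth on either pan; mouth dia 84 mm, body 80 mm tall, shoulder dia 42 mm at 75 mm height; on top a flat upright lug 36 mm long (along the bell's x), 14 mm thick (its y), 78 to 112 mm above the mouth; 0.4 to 0.7 kg; origin: centre of the mouth, z up. Which bell is the heavier cannot be seen
- lever (a joint): arrest lever, a flat steel arm 110 mm long on a vertical axis at the front (robot side) of the scale, with an upright black grip at its end; rad, 0 = home (beam held), arm pointing 40 degrees to the scale's left (+y) of straight ahead; 1.4 = fully over (beam free), 40 degrees to the right, counter-clockwise from above. Beam free from about 0.6. Stays where left; 2 N at the grip
- lever_grip (a point): point on the axis of the lever's grip, 12 mm below its top; the grip is an upright cylinder, dia 18 mm, 50 mm tall, from 46 to 96 mm above the bench; 110 mm from point lever_hinge in plan. The arm below it is 7 mm thick, its upper side 50 mm above the bench
- lever_hinge (a point): point on the lever's vertical axis at the underside of its arm, 43 mm above the bench; its axes are those of the scale's base (x away from the lever, y to the left, towards the left pan)
- beam (a joint): tilt of the scale's beam in rad: 0 level, positive = left (+y) pan down, negative = right pan down, stops at +-0.14 (the pan sinks 18 mm)
- balance: the beam scale, fixed: grey base 130 x 250 mm, 35 mm high, with a column, pointer and white scale plate 60 mm wide up to 200 mm high in the middle; origin: centre of the base on the bench; its x points to the back, y to the left pan; lever in front (-x)
- pan_left: the scale's left pan, a flat round plate of dia 110 mm, 6 mm thick, at the left end of the beam, 130 mm from the middle; origin: centre of its upper side, 131 mm above the bench with the beam level; it stays horizontal
- pan_right: the right pan, as the left one, 130 mm from the middle on the other side
- board: square board of pale wood, 130 x 130 mm, its top 22 mm above the bench, on two battens, fixed; origin: centre of its underside; it stands to the left or right of the scale, and an open steel tray of small parts (130 x 150 mm, 35 mm high) stands at the other side
- board_top (a point): centre of the board's upper side
- wedge_a: bystander: dark wooden block 100 x 40 x 30 mm, origin at the centre of its underside
- wedge_b: bystander: plank offcut 90 x 45 x 30 mm, origin at the centre of its underside
- mug: bystander: white cup, dia 76 mm, 90 mm tall, origin at its bottom
- spray: bystander: grey bottle, dia 60 mm, 190 mm tall, origin at its bottom
- hammer: bystander: hammer lying on the bench nearer the robot
- brush: bystander: brush lying on the bench nearer the robot
- sample: bystander: small bell, dia 63 mm, about 80 mm tall, with a dark block on top, behind the scale; origin at its bottom
Mind the look-alikes: they are no part of the job. Leave any green or red look-alike of the bell_p alone.

How it is judged:
By the outcome, as a careful person would: the job done as asked, in the order asked, and still so for the second after the job is handed in, with the robot touching nothing.
It also fails if it takes over 64 s, if anything falls off the work surface, if the arm or the gripper's body presses on something with over 40 N, if the wrist force passes 120 N, or if a joint passes its speed limit or range.

## Working session

There is one attempt and no reset: what is moved stays moved. The work goes in short steps, Python scripts to look and compute and a tool call to move; the robot and the scene stay as the last step left them, time stands still between calls to the robot, and variables do not carry over. Pictures are saved under pics/ and viewed, at most 10 in all, crops included, and the job is handed in when it is done.

Besides the shell and the picture viewer there is one more tool, called after "Request:" as name([rows], argument=value, ...), one row to a line, values as JSON. send_rows: Moves the arm, as the interface text tells. Its arguments: {"type":"object","properties":{"steps":{"type":"array"},"newtons":{"type":"number"}},"required":["steps"]}

```bash
mkdir -p pics; cat > h.py <<'E'
import numpy as np, cv2
from bench import ctrl
def im(n):
    d=ctrl.get_image(n); return {k:np.array(v) for k,v in d.items()}
def ray(d,u,v):
    p=cv2.undistortPoints(np.array([[[u,v]]],float),d['K'].astype(float),d['dist'].astype(float))[0,0]
    T=d['cam_to_world']; return T[:3,3],T[:3,:3]@np.array([p[0],p[1],1])
def onz(d,u,v,z):
    o,r=ray(d,u,v); return o+r*(z-o[2])/r[2]
def tri(d1,p1,d2,p2):
    o1,r1=ray(d1,*p1);o2,r2=ray(d2,*p2)
    s=np.linalg.lstsq(np.c_[r1,-r2],o2-o1,rcond=None)[0]
    a=o1+s[0]*r1;b=o2+s[1]*r2; return (a+b)/2,np.linalg.norm(a-b)
def proj(d,P):
    T=np.linalg.inv(d['cam_to_world']);return cv2.projectPoints(np.array(P,float).reshape(-1,3),cv2.Rodrigues(T[:3,:3])[0],T[:3,3],d['K'].astype(float),d['dist'].astype(float))[0][:,0]
E
python3 - <<'E'
from h import *
for n in('side','top'):
    d=im(n);np.savez('pics/%s0.npz'%n,**d);cv2.imwrite('pics/%s0.png'%n,cv2.resize(d['pixels'][:,:,::-1],(800,500)))
    print(n,d['cam_to_world'].round(3).tolist(),d['K'].round(1).tolist())
s=ctrl.get_state();print(s)
E
```

```text
side [[-0.861, -0.374, 0.344, 0.21], [-0.508, 0.625, -0.592, 0.679], [0.007, -0.685, -0.729, 0.931], [0.0, 0.0, 0.0, 1.0]] [[389.2, 0.0, 320.4], [0.0, 389.2, 198.6], [0.0, 0.0, 1.0]]
top [[0.025, -0.988, 0.153, 0.365], [-1.0, -0.024, 0.01, -0.003], [-0.006, -0.154, -0.988, 1.525], [0.0, 0.0, 0.0, 1.0]] [[471.6, 0.0, 322.2], [0.0, 471.6, 194.8], [0.0, 0.0, 1.0]]
{'time': 0.1, 'joint_positions': array([ 1.15413373,  0.32174627, -0.07005984,  1.451536  ,  0.02259839,
        1.37082551, -0.05689504]), 'qd': array([ 3.90211450e-05, -1.40478240e-03, -1.01742369e-04, -1.82332152e-03,
        9.82692348e-04, -5.67442703e-04, -1.03133236e-04]), 'joint_torque': array([ 2.27033383e-04, -4.92569053e+01, -4.05471465e-01, -3.13398528e+01,
       -6.42698910e-02,  3.94590315e-02,  9.43873715e-05]), 'position': array([ 0.27116215, -0.59021705,  0.23558091]), 'tool_rot': array([-3.06737694e+00, -6.71078215e-01,  7.32848870e-04]), 'ft_force': array([-0.61534843,  0.09631321, -0.05460242]), 'torque': array([-0.03281528, -0.01867195,  0.00187012]), 'grip_force': 0.0, 'grip_width': 1.0043775575795661}
```

View pics/side0.png

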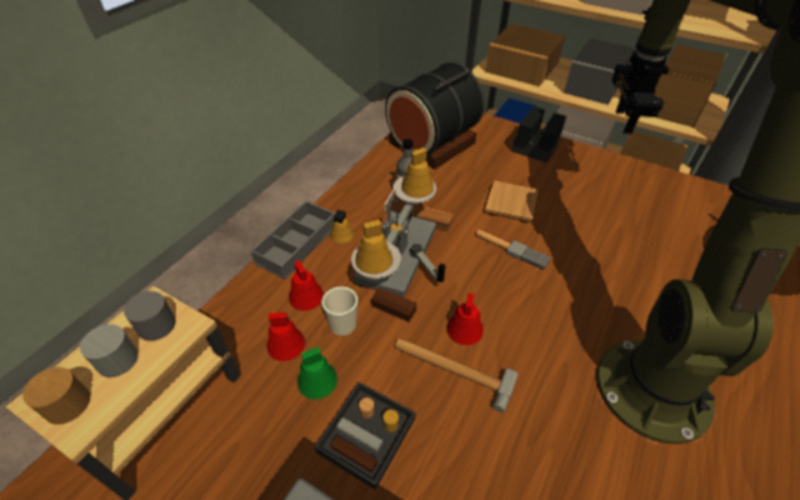

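View pics/top0.png

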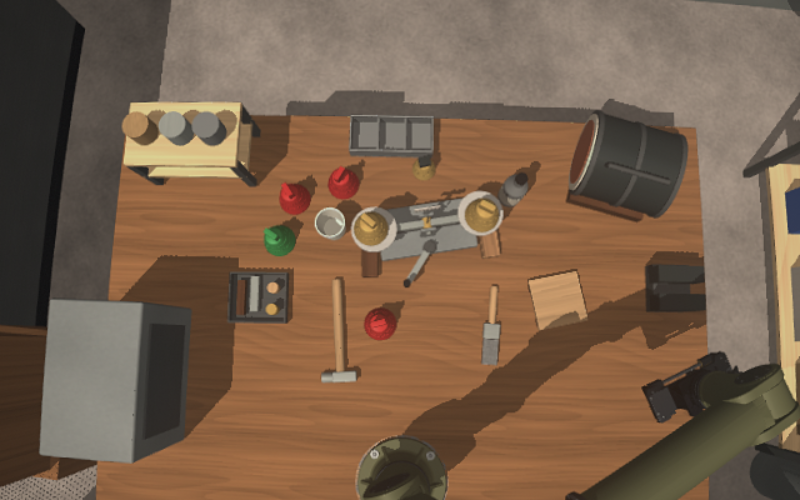

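Both views show the scale. In the top view (800 px scale), the left pan is at (374,229), the right pan at (481,213), the lever grip at (407,283) and the board at (558,299). The red and green bells are decoys. Next I'll crop in and build the masks.

```bash
python3 - <<'E'
from h import *
t=np.load('pics/top0.npz')['pixels'];s=np.load('pics/side0.npz')['pixels']
a=cv2.resize(t[140:270,270:480],(800,495),interpolation=cv2.INTER_CUBIC)
b=cv2.resize(s[105:240,265:445],(800,600),interpolation=cv2.INTER_CUBIC)
cv2.imwrite('pics/tc.png',a[:,:,::-1]);cv2.imwrite('pics/sc.png',b[:,:,::-1])
for n,i in(('top',t),('side',s)):
    h=cv2.cvtColor(i,cv2.COLOR_RGB2HSV)
    masks={'bronze':cv2.inRange(h,(14,140,90),(26,255,255)),'white':cv2.inRange(h,(0,0,140),(40,70,255)),'board':cv2.inRange(h,(10,60,150),(22,140,255)),'black':cv2.inRange(h,(0,0,0),(180,255,38))}
    for k,m in masks.items():
        nn,l,st,c=cv2.connectedComponentsWithStats(m)
        for j in range(1,nn):
            if st[j,4]>(15 if k=='black' else 60) and st[j,4]<3000 and 230<c[j,0]<500 and 90<c[j,1]<280: print(n,k,c[j].round(1),st[j])
E
```

```text
top bronze [386.5 170.9] [381 165  13  13  72]
top bronze [292.1 183.1] [284 171  22  25 201]
top white [471.2 122.9] [460  95  19  55 102]
top white [372.9 176.1] [344 153  59  47 625]
top white [315.1 194.1] [281 165  66  57 761]
top white [338.  167.1] [328 164  24   9  69]
top white [265.4 177.8] [252 166  24  26 337]
top white [329.2 179.6] [320 176  19   8  89]
top white [392.8 264.7] [387 259  13  12 134]
top board [373.9  97.9] [353  95  45   8 125]
top board [365.5 106. ] [352 102  32   7 137]
top board [440.1 108.7] [421 105  39   8 149]
top board [370.4 135.4] [349 125  57  21 300]
top board [312.1 131.3] [291 127  40  10 202]
top board [330.7 142.9] [306 133  52  16 307]
top board [336.3 155.3] [326 152  21   7  61]
top board [383.8 176.8] [373 162  21  22 157]
top board [292.7 187.7] [285 180  17  15 132]
top board [392.3 195.2] [383 185  17  21 217]
top board [352.3 214.7] [340 209  30  13 100]
top board [320.8 213.9] [306 211  27  12  83]
top board [445.1 237.8] [ 423  217   47   47 1399]
top board [269.5 258.3] [265 223  10  75 449]
top board [393.6 243. ] [391 229   
[... 214 characters left out ...]
 [298.5 198.7] [285 175  29  44 893]
side bronze [393.5 190.5] [381 183  28  16 186]
side white [325.2 153.8] [315 142  33  20 153]
side white [307.5 209.1] [282 192  39  31 214]
side white [271.8 244.6] [258 230  28  37 546]
side board [336.6 153.9] [320 144  29  16  81]
side board [298.6 210.7] [281 193  35  29 121]
side board [269.8 239.4] [257 229  29  21 316]
side black [430.4 108.1] [ 410   86   42   44 1150]
side black [314.6 112.4] [312 107   8  11  39]
side black [325.5 115.4] [321 111   9   9  56]
side black [271.1 173. ] [267 169   9   9  55]
side black [352.  218.3] [349 212   7  13  61]
side black [290.6 226. ] [285 223  15   6  42]
side black [312.  248.2] [298 241  29  15  77]
```

View pics/tc.png

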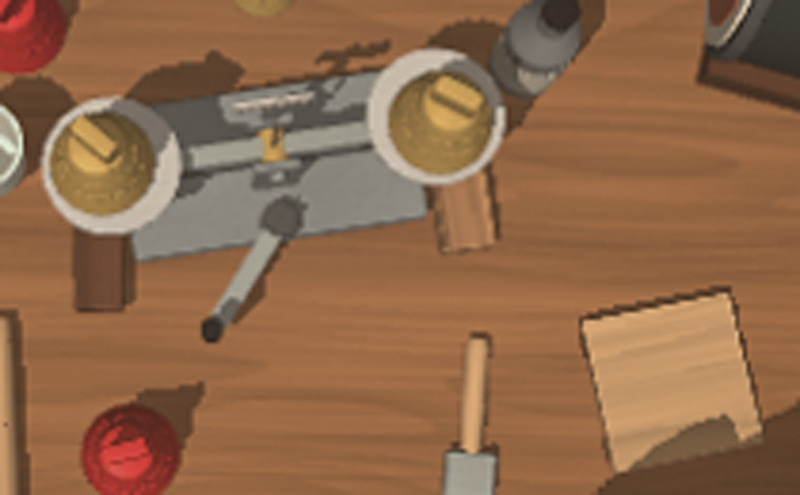

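View pics/sc.png

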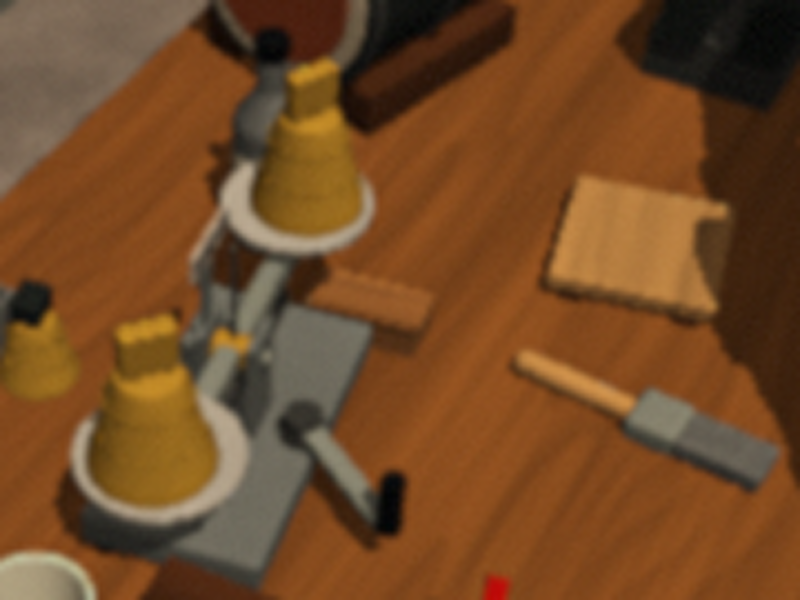

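The top crop shows the grip top at (212,328), the hinge boss at (283,215), and lugs near (92,140) and (455,100). The side crop shows the grip top at (392,478) and the boss at (302,422). Now the lugs, in one composite picture with numbers.

```bash
python3 - <<'E'
from h import *
t=dict(np.load('pics/top0.npz'));s=dict(np.load('pics/side0.npz'))
def crop(i,x,y):return cv2.resize(i['pixels'][y:y+30,x:x+40],(400,300),interpolation=cv2.INTER_CUBIC)
I=np.vstack([np.hstack([crop(t,278,165),crop(t,368,152)]),np.hstack([crop(s,280,170),crop(s,317,113)])])
cv2.imwrite('pics/l.png',I[:,:,::-1])
g=lambda p:(p[0]/3.81+270,p[1]/3.81+140)
q=lambda p:(p[0]/4.444+265,p[1]/4.444+105)
print('grip',tri(t,g((212,328)),s,q((393,476))),onz(t,*g((212,328)),.096))
print('hinge',tri(t,g((283,215)),s,q((302,420))))
print('panL',onz(t,*g((112,165)),.131),onz(s,*q((160,459)),.131),tri(t,g((112,165)),s,q((160,455))))
print('panR',onz(t,*g((435,117)),.131),tri(t,g((435,117)),s,q((298,203))))
tc=[(582,320),(730,288),(762,437),(616,472)];B=[onz(t,*g(p),.022) for p in tc]
print('board',np.round(B,3).tolist(),np.mean(B,0))
sc=[(582,178),(728,207),(712,318),(548,287)];B2=[onz(s,*q(p),.022) for p in sc]
print('board side',np.round(B2,3).tolist(),np.mean(B2,0))
print('board tri',tri(t,g(np.mean(tc,0)),s,q(np.mean(sc,0))))
E
```

```text
grip (array([ 0.49317745, -0.0006977 ,  0.09811689]), np.float64(0.004206082585256568)) [ 0.49134796 -0.00131983  0.096     ]
hinge (array([ 0.59211729, -0.05805659,  0.04412623]), np.float64(0.0008650985788566185))
panL [0.61508878 0.08052627 0.131     ] [0.61437716 0.08829685 0.131     ] (array([0.61733576, 0.08137464, 0.12590513]), np.float64(0.0028319368984532933))
panR [ 0.65984749 -0.17411647  0.131     ] (array([ 0.66206402, -0.17399718,  0.12770574]), np.float64(0.0031779710221086733))
board [[0.512, -0.313, 0.022], [0.541, -0.44, 0.022], [0.416, -0.465, 0.022], [0.385, -0.341, 0.022]] [ 0.46350587 -0.38976717  0.022     ]
board side [[0.537, -0.435, 0.022], [0.421, -0.461, 0.022], [0.386, -0.33, 0.022], [0.507, -0.298, 0.022]] [ 0.46292623 -0.38088835  0.022     ]
board tri (array([ 0.46447642, -0.39222875,  0.01060233]), np.float64(0.0010955332282199745))
```

View pics/l.png

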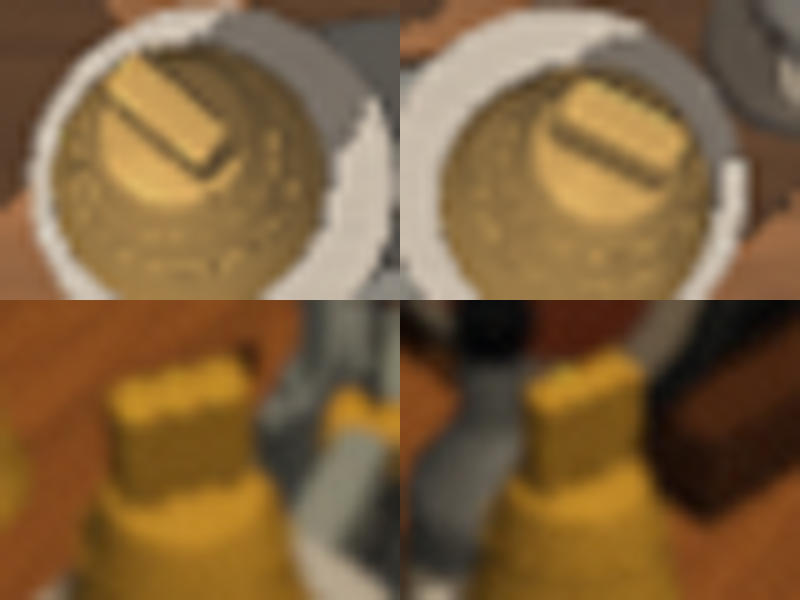

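The tiles show the lug top faces. Left bell: (168,108) in the top view and (180,391) in the side view. Right bell: (625,121) and (586,378). Next I compute the lug poses, the scale axes and the first moves.

```bash
python3 - <<'E'
from h import *
from scipy.spatial.transform import Rotation as R
t=dict(np.load('pics/top0.npz'));s=dict(np.load('pics/side0.npz'))
T=lambda x,y,p:(x+p[0]/10-.45,y+p[1]/10-.45)
g=lambda p:(p[0]/3.81+270-.37,p[1]/3.81+140-.37)
q=lambda p:(p[0]/4.444+265-.39,p[1]/4.444+105-.39)
for n,a,b,e in(('L',T(278,165,(168,108)),T(280,170,(180,91)),[T(278,165,(120,68)),T(278,165,(216,146))]),
           ('R',T(368,152,(225.5,121)),T(317,113,(186,78)),[T(368,152,(173,87)),T(368,152,(277,155))])):
    E=[onz(t,*p,.243) for p in e];v=E[1]-E[0]
    print(n,tri(t,a,s,b),onz(t,*a,.243),onz(s,*b,.243),'len',np.linalg.norm(v),'ang',np.degrees(np.arctan2(v[1],v[0])))
print('grip',onz(t,*g((212,328)),.096),onz(s,*q((393,476)),.096),tri(t,g((212,328)),s,q((393,476))))
print('hinge',tri(t,g((283,215)),s,q((302,420))))
for a,b in(((730,288),(582,178)),((762,437),(728,207)),((582,320),(548,283)),((616,470),(712,312))):print('board',tri(t,g(a),s,q(b)))
print('red',tri(t,g((130,450)),s,(375,237)))
print(R.from_rotvec(ctrl.get_state()['tool_rot']).as_matrix().round(3))
E
```

```text
L (array([0.61861461, 0.0892005 , 0.24221566]), np.float64(0.002913142147835029)) [0.61709274 0.08855911 0.243     ] [0.61963388 0.09018161 0.243     ] len 0.034762470876231445 ang -128.00694508677535
R (array([ 0.65723035, -0.17625742,  0.24489052]), np.float64(0.0020463375005387477)) [ 0.65667985 -0.17685391  0.243     ] [ 0.65951695 -0.17845702  0.243     ] len 0.03454937393009623 ang -122.6599174000101
grip [ 4.9244722e-01 -1.6977942e-04  9.6000000e-02] [ 0.49759797 -0.00268993  0.096     ] (array([4.94043045e-01, 4.39502321e-04, 1.00412705e-01]), np.float64(0.0041485409594053295))
hinge (array([ 0.5928814 , -0.05676899,  0.04666864]), np.float64(0.0008529749663475258))
board (array([ 0.54183376, -0.43989715,  0.01883847]), np.float64(0.0024075061419898416))
board (array([ 0.42001555, -0.46373312,  0.02175746]), np.float64(0.0057794506636674094))
board (array([ 0.51408106, -0.31337515,  0.01247375]), np.float64(0.000731480214224347))
board (array([ 0.38921894, -0.34000946,  0.01978438]), np.float64(0.00296641390079819))
red (array([0.39706746, 0.06227397, 0.11648777]), np.float64(0.006929893389808624))
[[ 0.909  0.418 -0.001]
 [ 0.418 -0.909  0.002]
 [-0.    -0.002 -1.   ]]
```

Request:
send_rows([
  {"tx": 0.68, "ty": -0.67},
  {"tx": 0.68, "ty": -0.67},
  {"tx": 0.68, "ty": -0.67},
  {"tx": 0.68, "ty": -0.67},
  {"tx": 0.68, "ty": -0.67},
  {"tx": 0.68, "ty": -0.67},
  {"tx": 0.68, "ty": -0.67},
  {"tx": 0.68, "ty": -0.67},
  {"tx": 0.68, "ty": -0.67},
  {"tx": 0.68, "ty": -0.67},
  {"tx": 0.68, "ty": -0.67},
  {"tx": 0},
])

```text
validation failed for argument at $.st...
```

Request:
send_rows([
  {"turn": -0.9, "grip": 0.6},
  {"turn": -0.9},
  {"turn": -0.9},
  {"turn": -0.9},
  {"turn": -0.8},
  {"turn": 0},
  {"turn": 0},
])

```text
validation failed for argument at $.st...
```

Request:
send_rows([
  {"tx": 0.68, "ty": -0.67, "tz": 0, "turn": 0, "grip": 1},
  {"tx": 0.68, "ty": -0.67, "tz": 0, "turn": 0, "grip": 1},
  {"tx": 0.68, "ty": -0.67, "tz": 0, "turn": 0, "grip": 1},
  {"tx": 0.68, "ty": -0.67, "tz": 0, "turn": 0, "grip": 1},
  {"tx": 0.68, "ty": -0.67, "tz": 0, "turn": 0, "grip": 1},
  {"tx": 0.68, "ty": -0.67, "tz": 0, "turn": 0, "grip": 1},
  {"tx": 0.68, "ty": -0.67, "tz": 0, "turn": 0, "grip": 1},
  {"tx": 0.68, "ty": -0.67, "tz": 0, "turn": 0, "grip": 1},
  {"tx": 0.68, "ty": -0.67, "tz": 0, "turn": 0, "grip": 1},
  {"tx": 0.68, "ty": -0.67, "tz": 0, "turn": 0, "grip": 1},
  {"tx": 0.68, "ty": -0.67, "tz": 0, "turn": 0, "grip": 1},
  {"tx": 0, "ty": 0, "tz": 0, "turn": 0, "grip": 1},
])

```text
time: 1.6
position: [0.495, 0.0042, 0.2365]
tool_rot: [-3.064, -0.685, -0.001]
ft_force: [0.3, -0.7, 0.1]
grip_width: 1.0
grip_force: 0.0
```

Request:
send_rows([
  {"tx": 0, "ty": 0, "tz": 0.2, "turn": -0.9, "grip": 0.6},
  {"tx": 0, "ty": 0, "tz": 0.2, "turn": -0.9, "grip": 0.6},
  {"tx": 0, "ty": 0, "tz": 0.2, "turn": -0.9, "grip": 0.6},
  {"tx": 0, "ty": 0, "tz": 0.2, "turn": -0.9, "grip": 0.6},
  {"tx": 0, "ty": 0, "tz": 0.2, "turn": -0.9, "grip": 0.6},
  {"tx": 0, "ty": 0, "tz": 0, "turn": 0, "grip": 0.6},
  {"tx": 0, "ty": 0, "tz": 0, "turn": 0, "grip": 0.6},
])

```text
time: 2.48
position: [0.4946, -0.002, 0.1768]
tool_rot: [2.713, 1.583, -0.0]
ft_force: [0.1, -0.5, 0.0]
grip_width: 0.604
grip_force: 0.0
```

```bash
python3 - <<'E'
from h import *
from scipy.spatial.transform import Rotation as R
s=ctrl.get_state();M=R.from_rotvec(s['tool_rot']).as_matrix();p=s['position']
print(p,s['joint_positions'].round(2),s['grip_width'],M.round(3),'move',M.T@(np.array([.494,0,.080])-p)/.06,np.degrees(np.arctan2(M[1,1],M[0,1])))
d=im('top');cv2.imwrite('pics/t1.png',cv2.resize(d['pixels'][140:270,270:480],(800,495),interpolation=cv2.INTER_CUBIC)[:,:,::-1])
E
```

```text
[ 0.49459616 -0.00198219  0.17683904] [ 0.59  0.06 -0.65  1.89  0.04  1.2  -0.6 ] 0.6040075050283125 [[ 0.492  0.871  0.   ]
 [ 0.871 -0.492 -0.   ]
 [-0.     0.    -1.   ]] move [ 0.02419153 -0.02545114  1.61397078] -29.474920159225782
```

Request:
send_rows([
  {"tx": 0.02, "ty": -0.02, "tz": 0.6, "turn": 0, "grip": 0.6},
  {"tx": 0, "ty": 0, "tz": 0.6, "turn": 0, "grip": 0.6},
  {"tx": 0, "ty": 0, "tz": 0.4, "turn": 0, "grip": 0.6},
  {"tx": 0, "ty": 0, "tz": 0, "turn": 0, "grip": 0.6},
  {"tx": 0, "ty": 0, "tz": 0, "turn": 0, "grip": 0},
  {"tx": 0, "ty": 0, "tz": 0, "turn": 0, "grip": 0},
  {"tx": 0, "ty": 0, "tz": 0, "turn": 0, "grip": 0},
  {"tx": 0, "ty": 0, "tz": 0, "turn": 0, "grip": 0},
], newtons=15)

```text
time: 3.52
position: [0.4944, 0.0001, 0.081]
tool_rot: [2.711, 1.586, 0.001]
ft_force: [0.5, 0.0, -0.6]
grip_width: 0.232
grip_force: 0.0
```

Request:
send_rows([
  {"tx": 0, "ty": 0, "tz": 0, "turn": 0, "grip": 0},
  {"tx": 0, "ty": 0, "tz": 0, "turn": 0, "grip": 0},
  {"tx": 0, "ty": 0, "tz": 0, "turn": 0, "grip": 0},
])

```text
time: 3.9
position: [0.4949, -0.0001, 0.0809]
tool_rot: [2.71, 1.586, 0.002]
ft_force: [2.5, -2.1, 0.6]
grip_width: 0.202
grip_force: 15.0
```

Request:
send_rows([
  {"tx": -0.255, "ty": 0.018, "tz": 0, "turn": -1, "grip": 0},
  {"tx": -0.255, "ty": 0.018, "tz": 0, "turn": -1, "grip": 0},
  {"tx": -0.255, "ty": 0.018, "tz": 0, "turn": -1, "grip": 0},
  {"tx": -0.255, "ty": 0.018, "tz": 0, "turn": -1, "grip": 0},
  {"tx": -0.255, "ty": 0.018, "tz": 0, "turn": -1, "grip": 0},
  {"tx": 0, "ty": 0, "tz": 0, "turn": 0, "grip": 0},
])

```text
time: 4.65
position: [0.482, -0.0749, 0.0809]
tool_rot: [2.008, 2.415, -0.001]
ft_force: [-0.6, -2.1, 3.9]
grip_width: 0.201
grip_force: 15.0
```

Request:
send_rows([
  {"tx": -0.255, "ty": 0.018, "tz": 0, "turn": -1, "grip": 0},
  {"tx": -0.255, "ty": 0.018, "tz": 0, "turn": -1, "grip": 0},
  {"tx": -0.255, "ty": 0.018, "tz": 0, "turn": -1, "grip": 0},
  {"tx": -0.255, "ty": 0.018, "tz": 0, "turn": -1, "grip": 0},
  {"tx": -0.255, "ty": 0.018, "tz": 0, "turn": -1, "grip": 0},
  {"tx": -0.06, "ty": 0, "tz": 0, "turn": 0, "grip": 0},
  {"tx": -0.06, "ty": 0, "tz": 0, "turn": 0, "grip": 0},
  {"tx": 0, "ty": 0, "tz": 0, "turn": 0, "grip": 0},
])

```text
time: 5.65
position: [0.5207, -0.1404, 0.0802]
tool_rot: [-1.055, -2.945, 0.003]
ft_force: [-14.6, 4.0, 17.4]
grip_width: 0.201
grip_force: 15.0
```

Request:
send_rows([
  {"tx": 0.05, "ty": 0, "tz": 0, "turn": 0, "grip": 0},
  {"tx": 0, "ty": 0, "tz": 0, "turn": 0, "grip": 0},
  {"tx": 0, "ty": 0, "tz": 0, "turn": 0, "grip": 0},
  {"tx": 0, "ty": 0, "tz": 0, "turn": 0, "grip": 0},
  {"tx": 0, "ty": 0, "tz": 0, "turn": 0, "grip": 0},
  {"tx": 0, "ty": 0, "tz": 0, "turn": 0, "grip": 0},
  {"tx": 0, "ty": 0, "tz": 0, "turn": 0, "grip": 0},
  {"tx": 0, "ty": 0, "tz": 0, "turn": 0, "grip": 0},
  {"tx": 0, "ty": 0, "tz": 0, "turn": 0, "grip": 0},
  {"tx": 0, "ty": 0, "tz": 0, "turn": 0, "grip": 0},
  {"tx": 0, "ty": 0, "tz": 0, "turn": 0, "grip": 0},
  {"tx": 0, "ty": 0, "tz": 0, "turn": 0, "grip": 0},
])

```text
time: 7.15
position: [0.5205, -0.1402, 0.0804]
tool_rot: [-1.058, -2.95, 0.004]
ft_force: [-7.7, 0.5, 10.6]
grip_width: 0.204
grip_force: 15.0
```

```bash
cat > bl.py <<'E'
from h import *
def blobs(d,dt=None):
    h=cv2.cvtColor(d['pixels'],cv2.COLOR_RGB2HSV);m=cv2.inRange(h,(14,140,90),(26,255,255))
    nn,l,st,c=cv2.connectedComponentsWithStats(m)
    return [(c[j].round(1).tolist(),st[j].tolist()) for j in range(1,nn) if st[j,4]>300 and 270<c[j,0]<350 and 110<c[j,1]<230]
if __name__=='__main__':
    print(blobs(dict(np.load('pics/side0.npz'))))
    d=im('side');print(blobs(d),ctrl.get_state()['time'])
    np.savez('pics/s2.npz',**d)
    cv2.imwrite('pics/s2.png',cv2.resize(d['pixels'][105:240,265:445],(800,600),interpolation=cv2.INTER_CUBIC)[:,:,::-1])
E
python3 bl.py
```

```text
[([334.9, 140.1], [322, 117, 26, 41, 656]), ([273.6, 185.9], [264, 174, 20, 22, 305]), ([298.5, 198.7], [285, 175, 29, 44, 893])]
[([333.9, 137.0], [322, 113, 25, 41, 578]), ([273.6, 186.0], [264, 174, 20, 23, 310]), ([298.9, 203.0], [286, 180, 28, 43, 871])] 7.2
```

View pics/s2.png

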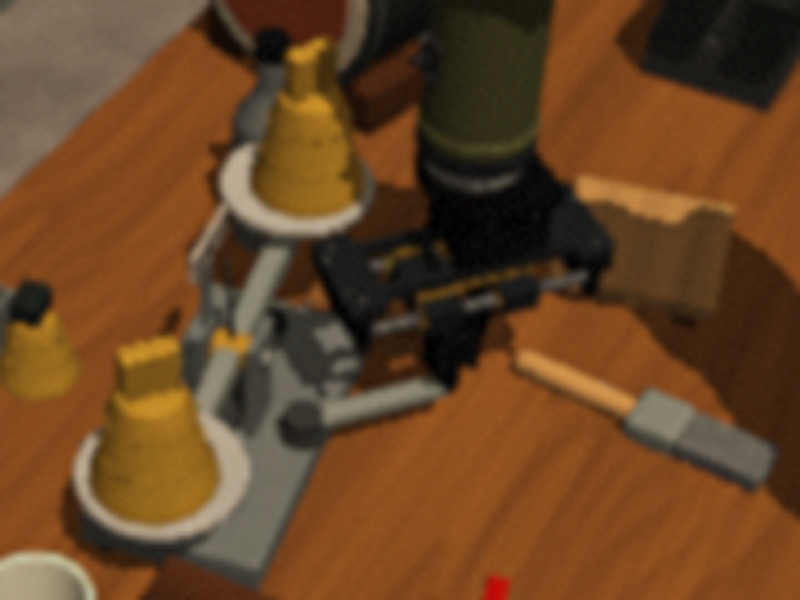

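The left bell's blob dropped about 5 px and the right one rose about 4 px, so the left bell is heavier. I'll wait once more to confirm the beam is at rest.

Request:
send_rows([
  {"tx": 0, "ty": 0, "tz": 0, "turn": 0, "grip": 0},
  {"tx": 0, "ty": 0, "tz": 0, "turn": 0, "grip": 0},
  {"tx": 0, "ty": 0, "tz": 0, "turn": 0, "grip": 0},
  {"tx": 0, "ty": 0, "tz": 0, "turn": 0, "grip": 0},
  {"tx": 0, "ty": 0, "tz": 0, "turn": 0, "grip": 0},
  {"tx": 0, "ty": 0, "tz": 0, "turn": 0, "grip": 0},
  {"tx": 0, "ty": 0, "tz": 0, "turn": 0, "grip": 0},
  {"tx": 0, "ty": 0, "tz": 0, "turn": 0, "grip": 0},
])

```text
time: 8.2
position: [0.5205, -0.1402, 0.0804]
tool_rot: [-1.058, -2.95, 0.004]
ft_force: [-8.3, 0.3, 10.0]
grip_width: 0.198
grip_force: 15.0
```

```bash
python3 -c "
from bl import *
print(blobs(im('side')))"
```

```text
[([333.9, 137.0], [322, 113, 25, 41, 583]), ([273.6, 186.0], [263, 174, 21, 22, 314]), ([298.9, 202.9], [286, 180, 28, 43, 874])]
```

Request:
send_rows([
  {"tx": 0.198, "ty": 0.005, "tz": 0, "turn": 0.5, "grip": 0},
  {"tx": 0.128, "ty": 0.005, "tz": 0, "turn": 0.5, "grip": 0},
  {"tx": 0.128, "ty": 0.005, "tz": 0, "turn": 0.5, "grip": 0},
  {"tx": 0.128, "ty": 0.005, "tz": 0, "turn": 0.5, "grip": 0},
  {"tx": 0.128, "ty": 0.005, "tz": 0, "turn": 0.5, "grip": 0},
  {"tx": 0.128, "ty": 0.005, "tz": 0, "turn": 0.5, "grip": 0},
  {"tx": 0.128, "ty": 0.005, "tz": 0, "turn": 0.5, "grip": 0},
  {"tx": 0.128, "ty": 0.005, "tz": 0, "turn": 0.5, "grip": 0},
  {"tx": 0.128, "ty": 0.005, "tz": 0, "turn": 0.5, "grip": 0},
  {"tx": 0.128, "ty": 0.005, "tz": 0, "turn": 0.5, "grip": 0},
])

```text
time: 9.5
position: [0.4818, -0.0741, 0.0805]
tool_rot: [2.011, 2.412, -0.002]
ft_force: [0.9, -3.2, 1.3]
grip_width: 0.199
grip_force: 15.0
```

Request:
send_rows([
  {"tx": 0.128, "ty": 0.005, "tz": 0, "turn": 0.5, "grip": 0},
  {"tx": 0.128, "ty": 0.005, "tz": 0, "turn": 0.5, "grip": 0},
  {"tx": 0.128, "ty": 0.005, "tz": 0, "turn": 0.5, "grip": 0},
  {"tx": 0.128, "ty": 0.005, "tz": 0, "turn": 0.5, "grip": 0},
  {"tx": 0.128, "ty": 0.005, "tz": 0, "turn": 0.5, "grip": 0},
  {"tx": 0.128, "ty": 0.005, "tz": 0, "turn": 0.5, "grip": 0},
  {"tx": 0.128, "ty": 0.005, "tz": 0, "turn": 0.5, "grip": 0},
  {"tx": 0.128, "ty": 0.005, "tz": 0, "turn": 0.5, "grip": 0},
  {"tx": 0.128, "ty": 0.005, "tz": 0, "turn": 0.5, "grip": 0},
  {"tx": 0.128, "ty": 0.005, "tz": 0, "turn": 0.5, "grip": 0},
  {"tx": 0.06, "ty": 0, "tz": 0, "turn": 0, "grip": 0},
  {"tx": 0.06, "ty": 0, "tz": 0, "turn": 0, "grip": 0},
])

```text
time: 11.0
position: [0.4951, 0.0003, 0.0802]
tool_rot: [2.711, 1.577, -0.019]
ft_force: [-9.2, -18.0, 10.6]
grip_width: 0.202
grip_force: 15.0
```

```bash
python3 -c "
from bl import *
print(blobs(im('side')))
s=ctrl.get_state();print(s['position'],s['ft_force'],np.degrees(np.arctan2(s['position'][1]+.057,s['position'][0]-.592)))"
```

```text
[([334.8, 133.0], [325, 118, 19, 29, 312]), ([273.7, 185.9], [263, 174, 21, 22, 312]), ([298.5, 198.7], [285, 175, 29, 44, 901])]
[4.95171765e-01 3.48792461e-04 8.01751948e-02] [ -6.45591533 -15.23034822   9.07360268] 149.36286734148413
```

Request:
send_rows([
  {"tx": -0.08, "ty": 0, "tz": 0, "turn": 0, "grip": 0},
  {"tx": 0, "ty": 0, "tz": 0, "turn": 0, "grip": 0.6},
  {"tx": 0, "ty": 0, "tz": 0, "turn": 0, "grip": 0.6},
  {"tx": 0, "ty": 0, "tz": 0, "turn": 0, "grip": 0.6},
  {"tx": 0, "ty": 0, "tz": 0, "turn": 0, "grip": 0.6},
  {"tx": 0, "ty": 0, "tz": 0, "turn": 0, "grip": 0.6},
  {"tx": 0, "ty": 0, "tz": -0.5, "turn": 0, "grip": 0.6},
  {"tx": 0, "ty": 0, "tz": -0.8, "turn": 0, "grip": 0.6},
  {"tx": 0, "ty": 0, "tz": -0.9, "turn": 0, "grip": 0.6},
  {"tx": 0, "ty": 0, "tz": -0.9, "turn": 0, "grip": 0.6},
  {"tx": 0, "ty": 0, "tz": -0.9, "turn": 0, "grip": 0.6},
  {"tx": 0, "ty": 0, "tz": 0, "turn": 0, "grip": 0.6},
])

```text
time: 12.55
position: [0.4981, 0.0031, 0.3251]
tool_rot: [2.707, 1.584, 0.011]
ft_force: [-0.1, 0.4, -0.0]
grip_width: 0.598
grip_force: 0.0
```

```bash
cat > mv.py <<'E'
import sys
from h import *
from scipy.spatial.transform import Rotation as R
s=ctrl.get_state();M=R.from_rotvec(s['tool_rot']).as_matrix();p=s['position'];a=np.degrees(np.arctan2(M[1,1],M[0,1]))
x,y,z,A=map(float,sys.argv[1:5])
print(s['time'],p,'move',(M.T@(np.array([x,y,z])-p)/.06).round(3),'yaw',a,'turn',(a-A)/8)
E
python3 mv.py .618 .089 .32 -38; python3 -c "
from bl import *
d=im('side');np.savez('pics/s3.npz',**d);print(blobs(d))
d=im('top');np.savez('pics/t3.npz',**d)
cv2.imwrite('pics/t3.png',cv2.resize(d['pixels'][140:270,270:480],(800,495),interpolation=cv2.INTER_CUBIC)[:,:,::-1])
cv2.imwrite('pics/s3.png',cv2.resize(np.load('pics/s3.npz')['pixels'][105:240,265:445],(800,600),interpolation=cv2.INTER_CUBIC)[:,:,::-1])"
```

```text
12.55 [0.49810097 0.00309188 0.32514492] move [2.227 1.041 0.101] yaw -29.316028313279784 turn 1.085496460840027
[([273.6, 186.0], [264, 174, 20, 22, 309]), ([298.5, 198.6], [285, 175, 29, 44, 899])]
```

View pics/s3.png

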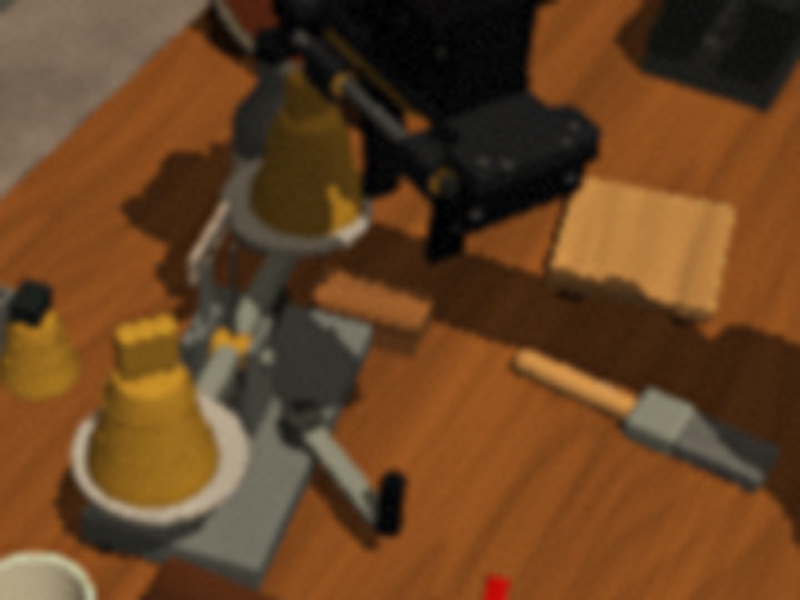

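The side view shows the lever grip back at (390,500) and the left bell back at its level position, so the beam is held. Now over to the left bell.

Request:
send_rows([
  {"tx": 0.56, "ty": 0.26, "tz": 0, "turn": 0, "grip": 0.6},
  {"tx": 0.56, "ty": 0.26, "tz": 0, "turn": 0, "grip": 0.6},
  {"tx": 0.56, "ty": 0.26, "tz": 0, "turn": 0, "grip": 0.6},
  {"tx": 0.55, "ty": 0.26, "tz": 0, "turn": 0, "grip": 0.6},
  {"tx": 0, "ty": 0, "tz": 0, "turn": 0.55, "grip": 0.6},
  {"tx": 0, "ty": 0, "tz": 0, "turn": 0.55, "grip": 0.6},
  {"tx": 0, "ty": 0, "tz": 0, "turn": 0, "grip": 0.6},
  {"tx": 0, "ty": 0, "tz": 0, "turn": 0, "grip": 0.6},
])

```text
time: 13.65
position: [0.6154, 0.0887, 0.3194]
tool_rot: [-2.824, -1.376, 0.003]
ft_force: [-0.1, 0.9, 0.7]
grip_width: 0.599
grip_force: 0.0
```

```bash
python3 mv.py .618 .089 .230 -38
```

```text
13.65 [0.61537577 0.08865889 0.31941906] move [0.033 0.033 1.49 ] yaw -38.03846898748121 turn -0.004808623435151205
```

Request:
send_rows([
  {"tx": 0.033, "ty": 0.033, "tz": 0.5, "turn": 0, "grip": 0.6},
  {"tx": 0, "ty": 0, "tz": 0.5, "turn": 0, "grip": 0.6},
  {"tx": 0, "ty": 0, "tz": 0.3, "turn": 0, "grip": 0.6},
  {"tx": 0, "ty": 0, "tz": 0.18, "turn": 0, "grip": 0.6},
  {"tx": 0, "ty": 0, "tz": 0, "turn": 0, "grip": 0.4},
  {"tx": 0, "ty": 0, "tz": 0, "turn": 0, "grip": 0.3},
  {"tx": 0, "ty": 0, "tz": 0, "turn": 0, "grip": 0.3},
], newtons=8)

```text
time: 14.52
position: [0.6191, 0.0893, 0.2328]
tool_rot: [2.824, 1.374, 0.002]
ft_force: [0.6, 0.1, 0.0]
grip_width: 0.354
grip_force: 0.0
```

```bash
python3 mv.py .618 .089 .230 -38; python3 -c "
from h import *
d=im('side');e=im('top')
f=lambda i,x,y:cv2.resize(i['pixels'][y:y+60,x:x+60],(400,400),interpolation=cv2.INTER_CUBIC)
cv2.imwrite('pics/g.png',np.hstack([f(d,270,150),f(e,262,150)])[:,:,::-1])"
```

```text
14.525 [0.61909148 0.08930363 0.23275042] move [-0.015 -0.011  0.046] yaw -38.11400847152167 turn -0.01425105894020895
```

View pics/g.png

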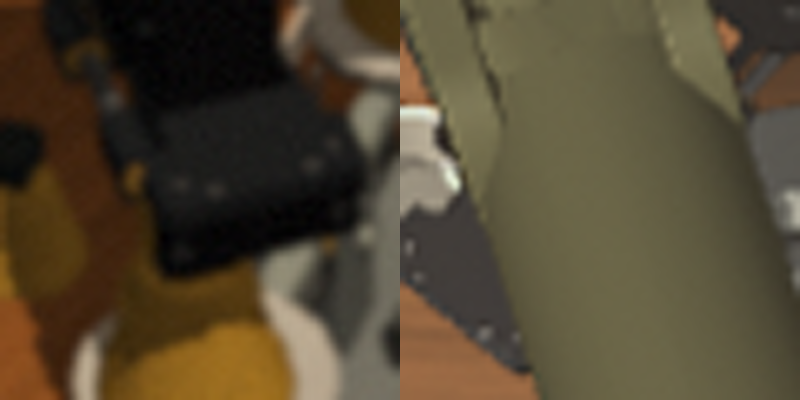

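The hand hides the lug in both views, but the pose matches the measurement. Closing gently, then firmly.

Request:
send_rows([
  {"tx": 0, "ty": 0, "tz": 0.03, "turn": 0, "grip": 0},
  {"tx": 0, "ty": 0, "tz": 0, "turn": 0, "grip": 0},
  {"tx": 0, "ty": 0, "tz": 0, "turn": 0, "grip": 0},
  {"tx": 0, "ty": 0, "tz": 0, "turn": 0, "grip": 0},
  {"tx": 0, "ty": 0, "tz": 0, "turn": 0, "grip": 0},
], newtons=8)

```text
time: 15.25
position: [0.6189, 0.0888, 0.2299]
tool_rot: [2.825, 1.374, 0.0]
ft_force: [2.2, -1.9, -0.7]
grip_width: 0.16
grip_force: 8.0
```

Request:
send_rows([
  {"tx": 0, "ty": 0, "tz": 0, "turn": 0, "grip": 0},
  {"tx": 0, "ty": 0, "tz": 0, "turn": 0, "grip": 0},
  {"tx": 0, "ty": 0, "tz": 0, "turn": 0, "grip": 0},
], newtons=45)

```text
time: 15.62
position: [0.6188, 0.0889, 0.23]
tool_rot: [2.825, 1.374, 0.0]
ft_force: [2.3, -1.0, -1.3]
grip_width: 0.16
grip_force: 45.0
```

Width is 0.16 × 87 = 14 mm, so the lug is gripped across its thickness. Lifting slowly.

Request:
send_rows([
  {"tx": 0, "ty": 0, "tz": -0.1, "turn": 0, "grip": 0},
  {"tx": 0, "ty": 0, "tz": -0.2, "turn": 0, "grip": 0},
  {"tx": 0, "ty": 0, "tz": -0.3, "turn": 0, "grip": 0},
  {"tx": 0, "ty": 0, "tz": -0.4, "turn": 0, "grip": 0},
  {"tx": 0, "ty": 0, "tz": -0.4, "turn": 0, "grip": 0},
  {"tx": 0, "ty": 0, "tz": -0.4, "turn": 0, "grip": 0},
  {"tx": 0, "ty": 0, "tz": -0.2, "turn": 0, "grip": 0},
  {"tx": 0, "ty": 0, "tz": 0, "turn": 0, "grip": 0},
])

```text
time: 16.62
position: [0.6189, 0.0895, 0.3511]
tool_rot: [2.824, 1.374, 0.003]
ft_force: [-0.7, 0.0, -6.4]
grip_width: 0.158
grip_force: 45.0
```

```bash
python3 mv.py .464 -.389 .35 -38
```

```text
16.625 [0.61887915 0.08951649 0.35110886] move [-7.869  2.89   0.011] yaw -38.10080873056189 turn -0.012601091320235902
```

Request:
send_rows([
  {"tx": -0.1, "ty": 0.04, "tz": 0, "turn": 0, "grip": 0},
  {"tx": -0.2, "ty": 0.07, "tz": 0, "turn": 0, "grip": 0},
  {"tx": -0.3, "ty": 0.11, "tz": 0, "turn": 0, "grip": 0},
  {"tx": -0.4, "ty": 0.15, "tz": 0, "turn": 0, "grip": 0},
  {"tx": -0.45, "ty": 0.165, "tz": 0, "turn": 0, "grip": 0},
  {"tx": -0.45, "ty": 0.165, "tz": 0, "turn": 0, "grip": 0},
  {"tx": -0.45, "ty": 0.165, "tz": 0, "turn": 0, "grip": 0},
  {"tx": -0.45, "ty": 0.165, "tz": 0, "turn": 0, "grip": 0},
  {"tx": -0.45, "ty": 0.165, "tz": 0, "turn": 0, "grip": 0},
  {"tx": -0.45, "ty": 0.165, "tz": 0, "turn": 0, "grip": 0},
  {"tx": -0.45, "ty": 0.165, "tz": 0, "turn": 0, "grip": 0},
])

```text
time: 18.0
position: [0.5354, -0.1656, 0.3499]
tool_rot: [2.826, 1.371, -0.001]
ft_force: [0.8, -0.6, -5.9]
grip_width: 0.159
grip_force: 45.0
```

Request:
send_rows([
  {"tx": -0.45, "ty": 0.165, "tz": 0, "turn": 0, "grip": 0},
  {"tx": -0.45, "ty": 0.165, "tz": 0, "turn": 0, "grip": 0},
  {"tx": -0.45, "ty": 0.165, "tz": 0, "turn": 0, "grip": 0},
  {"tx": -0.45, "ty": 0.165, "tz": 0, "turn": 0, "grip": 0},
  {"tx": -0.45, "ty": 0.165, "tz": 0, "turn": 0, "grip": 0},
  {"tx": -0.45, "ty": 0.165, "tz": 0, "turn": 0, "grip": 0},
  {"tx": -0.4, "ty": 0.15, "tz": 0, "turn": 0, "grip": 0},
  {"tx": -0.3, "ty": 0.11, "tz": 0, "turn": 0, "grip": 0},
  {"tx": -0.2, "ty": 0.07, "tz": 0, "turn": 0, "grip": 0},
  {"tx": -0.12, "ty": 0.045, "tz": 0, "turn": 0, "grip": 0},
  {"tx": 0, "ty": 0, "tz": 0, "turn": 0, "grip": 0},
  {"tx": 0, "ty": 0, "tz": 0, "turn": 0, "grip": 0},
])

```text
time: 19.5
position: [0.4642, -0.3883, 0.35]
tool_rot: [-2.823, -1.377, -0.001]
ft_force: [-0.5, -0.1, -6.1]
grip_width: 0.156
grip_force: 45.0
```

```bash
python3 mv.py .464 -.389 .145 -38;python3 -c "
from h import *
d=im('side');e=im('top')
f=lambda i,x,y:cv2.resize(i['pixels'][y:y+110,x:x+110],(400,400),interpolation=cv2.INTER_CUBIC)
cv2.imwrite('pics/p.png',np.hstack([f(d,360,70),f(e,390,180)])[:,:,::-1])"
```

```text
19.5 [ 0.46424925 -0.38827228  0.35002793] move [-0.015  0.004  3.417] yaw -38.01502033284601 turn -0.001877541605750821
```

View pics/p.png

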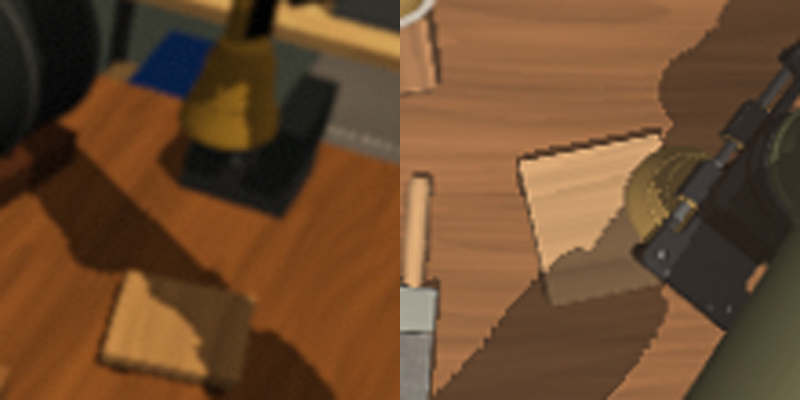

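The bell hangs upright above the board (bell at (230,100) in the side tile). Lowering it.

Request:
send_rows([
  {"tx": 0, "ty": 0, "tz": 0.2, "turn": 0, "grip": 0},
  {"tx": 0, "ty": 0, "tz": 0.4, "turn": 0, "grip": 0},
  {"tx": 0, "ty": 0, "tz": 0.5, "turn": 0, "grip": 0},
  {"tx": 0, "ty": 0, "tz": 0.5, "turn": 0, "grip": 0},
  {"tx": 0, "ty": 0, "tz": 0.5, "turn": 0, "grip": 0},
  {"tx": 0, "ty": 0, "tz": 0.5, "turn": 0, "grip": 0},
  {"tx": 0, "ty": 0, "tz": 0.5, "turn": 0, "grip": 0},
  {"tx": 0, "ty": 0, "tz": 0.3, "turn": 0, "grip": 0},
  {"tx": 0, "ty": 0, "tz": 0.15, "turn": 0, "grip": 0},
  {"tx": 0, "ty": 0, "tz": 0.05, "turn": 0, "grip": 0},
  {"tx": 0, "ty": 0, "tz": 0, "turn": 0, "grip": 0},
])

```text
time: 20.98
position: [0.4641, -0.3898, 0.1348]
tool_rot: [2.824, 1.374, 0.001]
ft_force: [0.1, -0.4, -6.2]
grip_width: 0.158
grip_force: 45.0
```

```bash
python3 mv.py .464 -.389 .121 -38;python3 -c "
from h import *
d=im('side');e=im('top')
f=lambda i,x,y:cv2.resize(i['pixels'][y:y+60,x:x+60],(400,400),interpolation=cv2.INTER_CUBIC)
cv2.imwrite('pics/p2.png',np.hstack([f(d,380,125),f(e,415,210)])[:,:,::-1])"
```

```text
20.975 [ 0.46405896 -0.38981983  0.13481752] move [ 0.01 -0.01  0.23] yaw -38.117416035271134 turn -0.014677004408891747
```

View pics/p2.png

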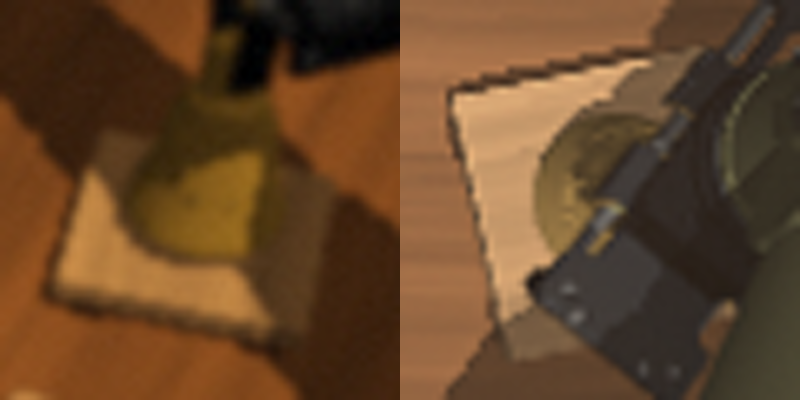

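The bell is just above the board and looks well centred. I'll lower it in 2–3 mm steps.

Request:
send_rows([
  {"tx": 0, "ty": 0, "tz": 0.05, "turn": 0, "grip": 0},
  {"tx": 0, "ty": 0, "tz": 0.05, "turn": 0, "grip": 0},
  {"tx": 0, "ty": 0, "tz": 0.05, "turn": 0, "grip": 0},
  {"tx": 0, "ty": 0, "tz": 0.03, "turn": 0, "grip": 0},
  {"tx": 0, "ty": 0, "tz": 0, "turn": 0, "grip": 0},
  {"tx": 0, "ty": 0, "tz": 0, "turn": 0, "grip": 0},
])

```text
time: 21.82
position: [0.4636, -0.3895, 0.1232]
tool_rot: [2.825, 1.374, 0.0]
ft_force: [-0.1, -0.8, -6.8]
grip_width: 0.153
grip_force: 45.0
```

Request:
send_rows([
  {"tx": 0, "ty": 0, "tz": 0.03, "turn": 0, "grip": 0},
  {"tx": 0, "ty": 0, "tz": 0, "turn": 0, "grip": 0},
])

```text
time: 22.08
position: [0.4634, -0.3894, 0.1212]
tool_rot: [-2.825, -1.374, 0.0]
ft_force: [-0.5, 0.1, -6.7]
grip_width: 0.153
grip_force: 45.0
```

Request:
send_rows([
  {"tx": 0, "ty": 0, "tz": 0.02, "turn": 0, "grip": 0},
  {"tx": 0, "ty": 0, "tz": 0, "turn": 0, "grip": 0},
])

```text
time: 22.32
position: [0.4636, -0.3894, 0.121]
tool_rot: [2.825, 1.374, -0.0]
ft_force: [-2.0, 1.2, 1.3]
grip_width: 0.157
grip_force: 45.0
```

Request:
send_rows([
  {"tx": 0, "ty": 0, "tz": 0.02, "turn": 0, "grip": 0},
  {"tx": 0, "ty": 0, "tz": 0, "turn": 0, "grip": 0},
])

```text
time: 22.58
position: [0.4637, -0.3895, 0.121]
tool_rot: [2.824, 1.374, -0.0]
ft_force: [-4.3, 3.2, 6.3]
grip_width: 0.155
grip_force: 45.0
```

The force reversed at z = 0.121, as predicted, so the bell is standing. I'll ease off, open and retreat.

Request:
send_rows([
  {"tx": 0, "ty": 0, "tz": -0.02, "turn": 0, "grip": 0},
  {"tx": 0, "ty": 0, "tz": 0, "turn": 0, "grip": 0.25},
  {"tx": 0, "ty": 0, "tz": 0, "turn": 0, "grip": 0.4},
  {"tx": 0, "ty": 0, "tz": 0, "turn": 0, "grip": 0.5},
  {"tx": 0, "ty": 0, "tz": 0, "turn": 0, "grip": 0.6},
  {"tx": 0, "ty": 0, "tz": 0, "turn": 0, "grip": 0.6},
  {"tx": 0, "ty": 0, "tz": -0.3, "turn": 0, "grip": 0.6},
  {"tx": 0, "ty": 0, "tz": -0.6, "turn": 0, "grip": 0.6},
  {"tx": 0, "ty": 0, "tz": -0.9, "turn": 0, "grip": 0.6},
  {"tx": 0, "ty": 0, "tz": -0.9, "turn": 0, "grip": 0.6},
  {"tx": 0, "ty": 0, "tz": -0.9, "turn": 0, "grip": 0.6},
  {"tx": 0, "ty": 0, "tz": 0, "turn": 0, "grip": 0.6},
])

```text
time: 24.08
position: [0.4656, -0.3903, 0.3434]
tool_rot: [2.815, 1.37, 0.007]
ft_force: [1.1, -0.1, 0.0]
grip_width: 0.602
grip_force: 0.0
```

Request:
send_rows([
  {"tx": -0.5, "ty": 0.5, "tz": 0, "turn": 0, "grip": 0.6},
  {"tx": -0.5, "ty": 0.5, "tz": 0, "turn": 0, "grip": 0.6},
  {"tx": -0.5, "ty": 0.5, "tz": 0, "turn": 0, "grip": 0.6},
  {"tx": -0.5, "ty": 0.5, "tz": 0, "turn": 0, "grip": 0.6},
  {"tx": -0.5, "ty": 0.5, "tz": 0, "turn": 0, "grip": 0.6},
  {"tx": 0, "ty": 0, "tz": 0, "turn": 0, "grip": 0.6},
])

```text
time: 24.82
position: [0.4873, -0.6032, 0.3324]
tool_rot: [-2.825, -1.367, 0.003]
ft_force: [1.0, 0.3, 0.7]
grip_width: 0.604
grip_force: 0.0
```

```bash
python3 - <<'E'
from h import *
d=im('side');h=cv2.cvtColor(d['pixels'],cv2.COLOR_RGB2HSV);m=cv2.inRange(h,(14,140,60),(28,255,255))
n,l,st,c=cv2.connectedComponentsWithStats(m)
for j in range(1,n):
    if st[j,4]>150 and 270<c[j,0]<460 and 100<c[j,1]<230: print(c[j].round(1),st[j])
C=np.array([.464,-.389,.022])
a=np.linspace(0,6.28,40)
for nm,z,r in(('mouth',0,.042),('top',.112,0)):
    P=proj(d,[C+[r*np.cos(t),r*np.sin(t),z] for t in a]);print(nm,P.min(0).round(1),P.max(0).round(1))
s0=np.load('pics/side0.npz')['pixels'];print('lever',[cv2.connectedComponentsWithStats(cv2.inRange(cv2.cvtColor(i,cv2.COLOR_RGB2HSV)[205:230,343:362],(0,0,0),(180,255,38)))[3][1].round(1) for i in(s0,d['pixels'])])
print(ctrl.get_state()['time'],ctrl.get_state()['position'])
E
```

```text
[334.4 140. ] [322 118  25  40 704]
[410.2 156.4] [ 387  130   44   48 1290]
[273.5 185.7] [264 174  20  22 320]
[393.5 190.6] [380 183  28  16 181]
mouth [398.1 151.2] [422.1 166.8]
top [416.  133.4] [416.  133.4]
lever [array([ 9. , 13.3]), array([ 9.1, 13.4])]
24.875 [ 0.4883544  -0.60097931  0.3338293 ]
```

```bash
python3 - <<'E'
from h import *
d=im('top');h=cv2.cvtColor(d['pixels'],cv2.COLOR_RGB2HSV)
C=np.array([.464,-.389,.022]);u,v=proj(d,C)[0];print(u,v)
for y in (int(v)-2,int(v)+2):print([tuple(h[y,x].tolist()) for x in range(int(u)-32,int(u)+34,3)])
e=im('side');hs=cv2.cvtColor(e['pixels'],cv2.COLOR_RGB2HSV)
for S in(190,200,210,220):
    m=cv2.inRange(hs,(18,S,50),(28,255,255))[120:190,380:440];n,l,st,c=cv2.connectedComponentsWithStats(m)
    print(S,[(st[j]+[380,120,0,0,0]).tolist() for j in range(1,n) if st[j,4]>100])
E
```

```text
446.37748409292107 239.2888386022048
[(13, 142, 147), (13, 142, 147), (12, 142, 145), (12, 141, 146), (15, 118, 206), (15, 118, 195), (15, 119, 200), (18, 141, 125), (18, 137, 128), (18, 138, 116), (18, 138, 124), (18, 142, 185), (18, 135, 113), (18, 142, 208), (18, 144, 198), (18, 135, 98), (15, 119, 191), (15, 117, 200), (13, 132, 87), (13, 133, 88), (13, 135, 87), (13, 133, 88)]
[(13, 142, 156), (12, 142, 156), (13, 142, 154), (13, 144, 152), (15, 118, 132), (15, 118, 198), (15, 118, 195), (18, 141, 139), (18, 140, 137), (18, 138, 118), (18, 140, 144), (18, 143, 216), (18, 143, 217), (18, 141, 136), (20, 139, 184), (18, 143, 203), (15, 118, 203), (15, 113, 115), (13, 137, 91), (13, 135, 91), (13, 136, 90), (13, 137, 91)]
190 [[399, 132, 23, 34, 529]]
200 [[400, 132, 22, 34, 493]]
210 []
220 []
```

```bash
python3 - <<'E'
from h import *
d=im('top');h=cv2.cvtColor(d['pixels'],cv2.COLOR_RGB2HSV)[205:275,410:485]
m=cv2.inRange(h,(14,100,60),(21,160,255));n,l,st,c=cv2.connectedComponentsWithStats(m);j=1+st[1:,4].argmax();print(st[j])
pts=np.argwhere(l==j)[:,::-1].astype(np.float32)+[410,205]
r=cv2.minAreaRect(pts.astype(np.float32));print(r,onz(d,*r[0],.022))
E
```

```text
[  12   11   48   49 1686]
((445.9281311035156, 240.84498596191406), (44.4476203918457, 41.02857208251953), 76.4295654296875) [ 0.45899059 -0.38749108  0.022     ]
```

The bell stands upright within a few millimetres of the board's centre, the lever is home and the beam is level. Handing in.

```bash
python3 -c "
from bench import ctrl
print(ctrl.close_job())"
```

```text
the job is handed in; nothing more can be done
None
```

The beam tipped left, so the left bell was the heavier; with the lever swung back home and the beam held level, I stood it upright within a few millimetres of the board's centre and handed the job in after about 25 s (no verdict was returned).

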